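# Rinsed can into the lever-lid recycling bin

## Task

Put the rinsed drinks can from the draining mat into the counter-top recycling bin: first press the bin's front lever right down until the lid stands open by itself and let go, then drop the can in, and last bring the lid back with the lever and ease it shut without letting it bang. Work the lid only by its lever, never by touching the lid, and leave the washed mug, the tumbler and the washing-up liquid as they stand.

Things in the scene. Friction and masses are not known exactly. Their poses are not given: they have to be found in the camera images.
- bin: White steel counter-top recycling bin, fixed, 200 x 200 mm in plan with cut corners, 225 mm high to its open rim, walls 4 mm, floor 4 mm thick. Origin: centre of its underside; own z up, own -x points out of its front (lever side), own +x to the rear (lid hinge). Turned 1.3 to 1.9 rad about the vertical, so its front looks roughly to -y, the robot's right.
- bin_mouth (a point): Centre of the bin's open mouth (192 x 192 mm clear) at rim height, 225 mm above the bin's origin; under the lid while that is shut.
- lever_pad (a point): Centre of the top face of the lever's dark rubber thumb pad, moving with it. Pad: 37 mm long (outwards), 50 mm wide (along the bin's y), 12 mm thick; its outer end is 12 mm beyond this point. Lid shut: 150 mm above the worktop, pad sloping 10 degrees up outwards; right down: about 102 mm, sloping 10 degrees down. Its two side faces can be pinched to lift it; nothing is near it beside or below.
- lever_pivot (a point): Middle of the lever's pivot axis, which runs along the bin's own y, 120 mm above the bin's origin. The lever is a steel yoke round the bin's front and sides; lever_pad moves on an arc of 136 mm about this axis.
- lever (a joint): Lever angle, rad: 0 = up (lid shut), 0.35 = right down (lid open). Pressing the pad takes about 6 N at first and less as the lid rises; the stroke at the pad is about 47 mm. Two push rods make the lid turn 5.2 times as far as the lever, both ways: lifting the lever brings the lid back.
- lid (a joint): Lid angle, rad: 0 = shut, 1.57 = upright, 1.82 = on its stop, leaning back. Plate 234 x 212 x 11 mm, 150 g, hinged on the rear rim. Past upright (lever past 0.30) it stays open by its weight; short of that it falls shut. From open, lifting the pad takes 2 to 3 N for the first 9 mm; then the lid's weight pushes the pad up with up to 6 N. No damper: a lid let go from high bangs.
- lid_edge (a point): Middle of the lid's front edge, moving with the lid. Shut, the lid overhangs the front wall by 32 mm, 75 mm above the pad, so only the pad's outer 14 mm shows from straight above, and the lip swings up and down over it: a gripper standing upright over the pad is in its way. Come to the pad slanting from in front of the bin, leaning 25 to 45 degrees from vertical.
- can: Slim bare-aluminium drinks can, rinsed and empty, 53 mm in diameter, 135 mm long, about 30 g, standing upside down on the mat; the only plain closed cylinder here. Origin at the centre of its lower end, own z along its axis (up at the start).
- can_mid (a point): Centre of the can, 67.5 mm above its lower end.
- mat: Dark rubber draining mat with ribs, fixed, 180 x 380 x 8 mm, origin at the centre of its underside, long along its own y. Can, mug and tumbler stand on it in a row along its y, 120 mm apart, in any order.
- mug: White ceramic mug, 80 mm in diameter and 92 mm high, handle to one side; origin at the centre of its underside. To be left standing.
- tumbler: Glass tumbler, 72 mm in diameter and 115 mm high, open at the top; origin at the centre of its underside. To be left standing.
- soap: Bottle of washing-up liquid, 60 mm in diameter and 190 mm high, standing beyond the mat; origin at the centre of its underside. To be left standing.
Not all that is in view belongs to the job. Leave any purple or red look-alike of the can alone.

How it is judged (in metres and radians):
On the way, in this order (a step that is already met when the one before it is completed fails the run):
1. the lid stands open by itself, with no hand on the lever (value of joint lid above 1.65 rad and contact force between the fingers and bin below 0.1 N), for 0.4 s.
2. the can is let go inside the bin, the lid still open (value of joint lid above 1.6 rad and z of can_mid in the frame of bin below 0.17 m and horizontal distance between can_mid and bin below 0.12 m and contact force between the fingers and can below 0.1 N), for 0.2 s.
At the end, for the whole second after the job is handed in: The can lies at rest inside the bin (its centre below the rim by 55 mm or more) and the lid is shut on the rim (within 0.05 rad) (value of joint lid below 0.05 rad and z of can_mid in the frame of bin below 0.17 m and horizontal distance between can_mid and bin below 0.12 m and linear speed of can below 0.05 m/s); the robot touches nothing.
It fails at once if the lid bangs shut: it meets the rim faster than 4 rad/s (as if dropped from more than about 30 mm at its front edge) (value of joint lid below 0.2 rad and velocity of joint lid below -4 rad/s).
It fails at once if the robot touches the lid (contact force between any of the fingers, the arm and lid_c0 above 1 N).
It fails at once if the mug, the tumbler or the washing-up liquid is shifted by more than 25 mm or tipped (distance of any of mug, tumbler, soap from where it was at the start of the episode above 0.025 m or angle between any of mug, tumbler, soap's own z axis and vertical above 0.35 rad).
It also fails if it takes over 67 s, if anything falls off the work surface, if the arm or the gripper's body presses on something with over 40 N, if the wrist force passes 120 N, or if a joint passes its speed limit or range.

## Robot

A 6-joint arm with a two-finger parallel gripper is mounted at the origin on the work surface. World frame = base frame: x ahead of the robot, y to its left, z up, the work surface at z = 0. Lengths are in mm, angles in rad, forces in N, time in s.
With the tool pointing down it reaches from about 275 to 850 mm from the base axis. Payload 5.2 kg.
Tool frame: the origin (TCP) lies midway between the tips of the shut fingers; the grasp point (between the pads) lies 19 mm behind it; z points along the fingers, y is the line along which they close (so a half turn about z gives the same grasp; the last joint's range is limited). The gripper opens to 85 mm and grips with 20 to 120 N. Pads are 22 mm wide; open, the fingers measure 114 mm over their backs; the gripper's body (76 mm by 85 mm) begins 54 mm behind the grasp point. The pads swing forward as they close: fully open they stand 13 mm farther back than shut.
Start: joints at [-1.329, 0.259, 1.535, -0, 1.348, -0.203], TCP at [236.673, -496.479, 231.31] pointing down, gripper open.
Joint ranges: [-3.14, 3.14], [-0.91, 2.08], [0.19, 2.58], [-1.22, 4.36], [0.22, 2.71], [-3.12, 3.12]. Speed limits (rad/s): [2.57, 2.57, 3.14, 3.14, 3.14, 3.14].

## Interface

Orientations are given as a unit quaternion [x, y, z, w].
In Python, from station import arm, optics, order gives the robot as it stands.
- The arm moves only by the tool move_arm, never from a script. Its argument "steps" is a list of rows, each a list of 4 numbers: the shift along the world's x, y, z in m, then the turn about the world's z in rad. A call has 1 to 10 rows; each row is the pose to reach, as a shift and turn from the pose commanded when the call began; what a row does not reach only later rows make up. A row lasts 1/8 s, in which the tool goes at most 62.5 mm and 10.7 degrees, less where a joint would pass 70% of its speed; a pose out of reach is approached as far as the arm can. A call with a gripper value outside its range is refused whole. "grip" is the finger opening in m, from 0 to 0.0854, set as the call begins (left out, the last holds). The fingers move at their own pace and stop on an object; the grip force is fixed at half the most. Time passes only in rows, so rows that repeat a pose let the fingers close. It gives the time, the measured TCP pose, the force, the opening and the grip force at its end, in the units of the state.
- arm.get_state(): the state, without advancing time (a new reading comes with each control period).
- optics.camera(name): name is "scene" or "top" or "wrist"; returns the picture (400x640x3 uint8, red, green, blue); there is no depth.
- optics.camera_info(name): a dict with "K" (3x3 intrinsics, pixels), "dist" ([k1, k2, p1, p2, k3] as OpenCV has them; the pictures are not rectified), "R" (3x3) and "t" (3): a world point X has camera coordinates R X + t; the wrist camera has in their place "mount" (4x4, takes a point from camera to tool coordinates, whose origin is the TCP and whose axes are the flange's). Camera axes: x right, y down, z forward; pixel columns grow to the right and rows downward; lengths in mm; the calibration is good to about 2 mm. A picture is of the moment at which its call begins: read the wrist's pose just before it. camera_info takes no time and is no camera call.
- order.job_done(): hands the job in; it is judged then, once.
The state is a dict: "time_s": time; "qpos": joint angles; "dq": joint speeds; "effort": joint torques, N m; "eef_pos": TCP position; "orientation": TCP orientation; "contact_force": force on the tool from outside, world axes, zero at the start; "torque": the same for the moment, N m; "gripper_width": finger opening in mm; "gripper_force": force on a finger pad.
Only numpy, scipy, OpenCV 4.12 (cv2) and the standard library are available. Lean on these libraries where they do the work, as an engineer would, in place of code of your own. Each camera call takes 0.05 s, during which the arm holds its last target. There are 200 camera calls.

## Working session

There is one attempt and no reset: what is moved stays moved. The work goes in short steps, Python scripts to look and compute and a tool call to move; the robot and the scene stay as the last step left them, time stands still between calls to the robot, and variables do not carry over. Pictures are saved under pics/ and viewed, at most 10 in all, crops included, and the job is handed in when it is done.

Besides the shell and the picture viewer there is one more tool, called after "Call:" as name(argument=value, ...), one argument or row to a line, values as JSON. move_arm: Moves the arm, as the interface text tells. Its arguments: {"type":"object","properties":{"steps":{"type":"array"},"grip":{"type":"number"}},"required":["steps"]}

```bash
ls; mkdir -p pics
python3 - <<'E'
from station import arm, optics, order
import cv2,numpy as np
s=arm.get_state();print(s)
for n in("scene","top","wrist"):
    i=optics.camera_info(n);print(n,{k:np.round(v,4).tolist() for k,v in i.items()})
a=optics.camera("scene");b=optics.camera("top")
cv2.imwrite("pics/s0.png",a[:,:,::-1]);cv2.imwrite("pics/t0.png",b[:,:,::-1])
E
```

```text
pics
{'time_s': 0.0, 'qpos': array([-1.32882450e+00,  2.59353440e-01,  1.53613161e+00, -1.40659728e-05,
        1.34799079e+00, -2.02800025e-01]), 'dq': array([ 4.39724354e-04, -4.82735553e-04, -2.29159359e-03, -4.20996205e-04,
        2.19613321e-04,  3.21435415e-05]), 'effort': array([ 4.02242731e-04, -4.46020746e+01, -2.90569711e+01, -5.55457154e-04,
        1.14775068e-02, -1.39773377e-05]), 'eef_pos': array([ 236.5210094 , -495.93792148,  230.44960448]), 'orientation': array([ 9.75373216e-01,  2.20558843e-01, -2.52971647e-05, -9.41280031e-04]), 'contact_force': array([ 0.82901351,  0.40266165, -0.51922763]), 'torque': array([ 0.06021947, -0.03332203,  0.0276669 ]), 'gripper_force': 0.0, 'gripper_width': 85.3488804808324}
scene {'K': [[373.5321, 0.0, 319.7505], [0.0, 373.5321, 195.5068], [0.0, 0.0, 1.0]], 'dist': [-0.0665, 0.0, 0.0, 0.0, 0.0], 'R': [[0.7433, 0.6689, -0.0133], [0.5599, -0.6328, -0.5348], [-0.3661, 0.3901, -0.8449]], 't': [-406.3818, -218.6946, 1332.7708]}
top {'K': [[448.5953, 0.0, 319.5313], [0.0, 448.5953, 192.1904], [0.0, 0.0, 1.0]], 'dist': [-0.0032, 0.0, 0.0, 0.0, 0.0], 'R': [[0.0023, -1.0, 0.0022], [-0.9849, -0.0026, -0.1732], [0.1732, -0.0017, -0.9849]], 't': [-5.4299, 557.4327, 1452.716]}
wrist {'K': [[321.6956, 0.0, 311.8471], [0.0, 321.6956, 200.2556], [0.0, 0.0, 1.0]], 'dist': [-0.0277, 0.0, 0.0, 0.0, 0.0], 'mount': [[-0.0002, -0.9463, -0.3232, 82.4668], [1.0, -0.0002, -0.0, 0.0576], [-0.0, -0.3232, 0.9463, -143.0686], [0.0, 0.0, 0.0, 1.0]]}
```

View pics/s0.png

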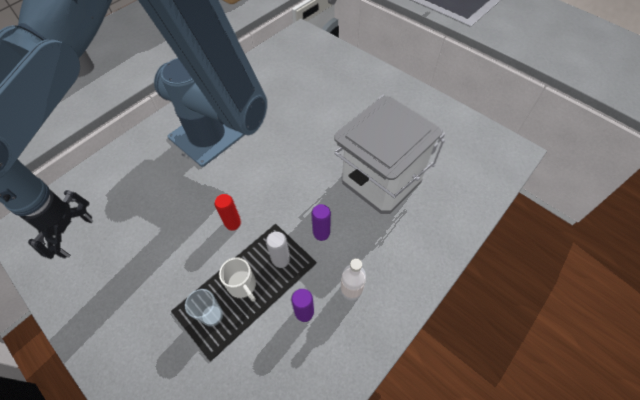

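View pics/t0.png

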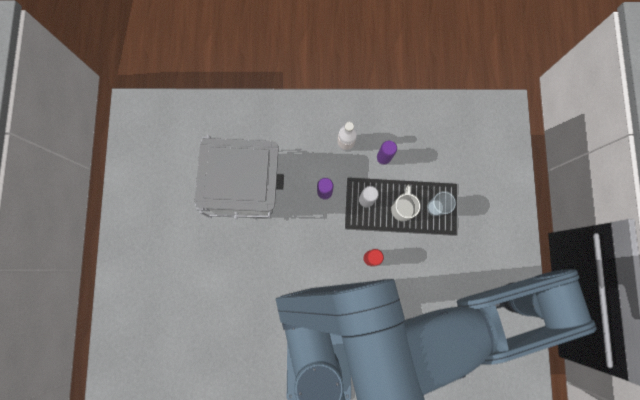

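The scene view shows the bin at about (390,150) with its pad at (358,178). On the mat are the bare can (278,248), the mug (238,278) and the tumbler (205,306), with the soap at (353,280). There are purple look-alikes at (321,222) and (303,305), and a red one at (228,212). The can to take is the plain silver one on the mat. I'll confirm it in an enlarged crop and check the bin's corners there too.

```bash
cat > h.py <<'E'
import numpy as np,cv2
from station import arm,optics,order
def ray(n,px,st=None):
    i=optics.camera_info(n);K=np.array(i["K"]);d=np.array(i["dist"])
    u=cv2.undistortPoints(np.array([[px]],float),K,d)[0,0];v=np.array([u[0],u[1],1.])
    if n=="wrist":
        from scipy.spatial.transform import Rotation as R
        Rt=R.from_quat(st["orientation"]).as_matrix();M=np.array(i["mount"])
        return Rt@M[:3,3]+st["eef_pos"],Rt@M[:3,:3]@v
    Rm=np.array(i["R"]);t=np.array(i["t"]);return -Rm.T@t,Rm.T@v
def at_z(n,px,z,st=None):
    o,v=ray(n,px,st);return np.round(o+v*(z-o[2])/v[2],1)
def proj(n,P):
    i=optics.camera_info(n);Rm=np.array(i["R"]);
    return cv2.projectPoints(np.array(P,float).reshape(-1,3),cv2.Rodrigues(Rm)[0],np.array(i["t"],float),np.array(i["K"]),np.array(i["dist"]))[0].reshape(-1,2).round(1)
E
python3 - <<'E'
from h import *
a=cv2.imread("pics/s0.png");b=cv2.imread("pics/t0.png")
A=cv2.resize(a[85:285,255:455],None,fx=2.9,fy=2.9,interpolation=2)
B=cv2.resize(b[130:225,190:390],(580,276),interpolation=2)
C=np.zeros((580,220,3),np.uint8)
C[:440,:]=cv2.resize(a[220:280,255:285],(220,440))
cv2.imwrite("pics/c0.png",np.hstack([A,C]))
cv2.imwrite("pics/c1.png",cv2.resize(b[130:225,190:390],(800,380),interpolation=2))
E
```

```text
(no output)
```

View pics/c0.png

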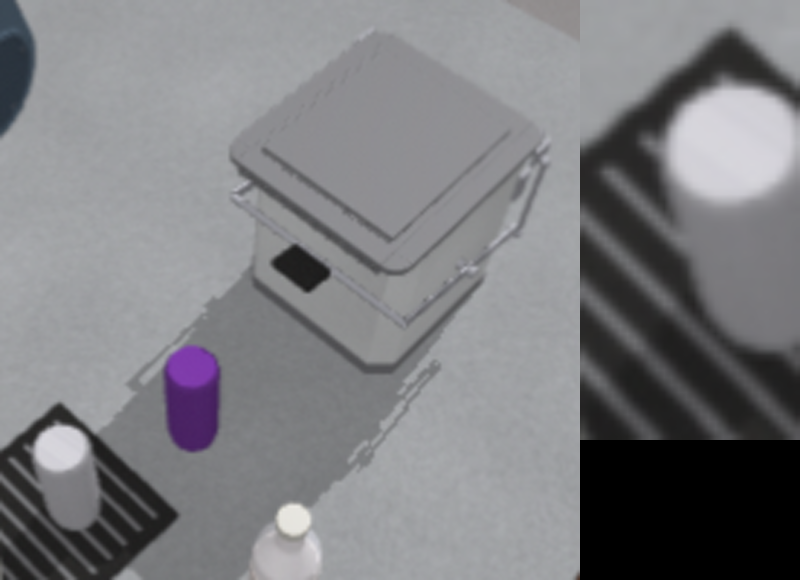

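View pics/c1.png

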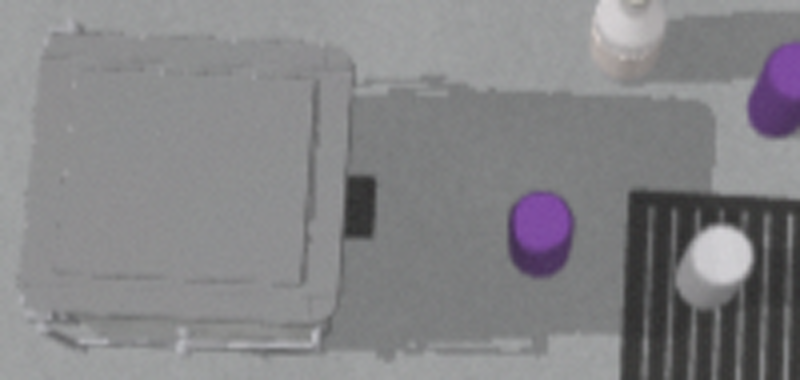

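The enlarged crops confirm the plain aluminium can on the mat, with its top at scene (277,236). The dark pad sits on the bin front with its outer end at top-view (284,182). A purple can stands in front of the lever at top-view (325,187).

Run:
```python
from h import *
T=lambda c:(190+c[0]/4-.4,130+c[1]/4-.4)
S=lambda c:(255+c[0]/2.9-.3,85+c[1]/2.9-.3)
print("pad outer",at_z("top",T((376,178)),152),at_z("top",T((374,238)),152))
print("pad S: left,right,front,back",[at_z("scene",S(c),z) for c,z in(((271,264),152),((308,291),152),((330,271),148),((296,245),148))])
print("lid corners top:",[at_z("top",T(c),236) for c in((355,60),(340,318),(20,305),(50,32))])
print("lid front S",[at_z("scene",S(c),236) for c in((232,150),(385,265),(545,128))])
print("can",at_z("top",T((722,253)),143),at_z("scene",S((62,448)),143))
print("purple near",at_z("top",T((541,220)),135),at_z("scene",S((192,366)),135))
print("soap", at_z("top",(348,127),190),at_z("scene",S((293,520)),190))
print("purple2",at_z("top",(389,146),120),"mug",at_z("top",(406,206),92), at_z("scene",(238,268),100),"tumb",at_z("scene",(202,303),123),"red",at_z("top",(374,257),120))
```

```text
pad outer [596.5 108.9 152. ] [548.7 109.7 152. ]
pad S: left,right,front,back [array([559.1, 107.8, 152. ]), array([605.3, 106.9, 152. ]), array([605.2, 141.4, 148. ]), array([561.2, 143.9, 148. ])]
lid corners top: [array([668.1, 119.2, 236. ]), array([474.3, 126.6, 236. ]), array([483.2, 359.2, 236. ]), array([689.1, 347.3, 236. ])]
lid front S [array([483.5, 135.5, 236. ]), array([668.6, 123.8, 236. ]), array([688., 354., 236.])]
can [ 539.2 -162.4  143. ] [ 544.2 -160.7  143. ]
purple near [566.7 -20.7 135. ] [571.1 -19.7 135. ]
soap [738.5 -91.8 190. ] [747.6 -95.  190. ]
purple2 [ 697.7 -229.1  120. ] mug [ 505.2 -283.6   92. ] [ 511.  -272.5  100. ] tumb [ 523.4 -393.4  123. ] red [ 340.9 -173.7  120. ]
```

Moves give no tilt directly, so I'll check how the arm behaves past its reach, out in clear space.

Call:
move_arm(
  steps=[
    [0.06, 0, 0.02, 0],
    [0.12, 0, 0.04, 0],
    [0.18, 0, 0.06, 0],
    [0.24, 0, 0.08, 0],
    [0.3, 0, 0.09, 0],
    [0.36, 0, 0.1, 0],
    [0.42, 0, 0.1, 0],
    [0.48, 0, 0.1, 0],
    [0.54, 0, 0.1, 0],
    [0.6, 0, 0.1, 0],
  ],
  grip=0.0,
)

```text
time_s: 1.35
eef_pos: [745.5, -458.6, 294.8]
orientation: [0.975, 0.221, 0.017, 0.017]
contact_force: [-0.2, 0.2, 0.7]
gripper_width: -0.1
gripper_force: 0.0
```

Run:
```python
from h import *
s=arm.get_state();print(s["time_s"],s["qpos"].round(3),s["eef_pos"].round(1),s["orientation"].round(4))
```

```text
1.35 [-0.681  0.96   0.187  0.007  1.946  0.447] [ 745.5 -458.6  294.8] [0.975  0.2208 0.0175 0.0173]
```

Call:
move_arm(
  steps=[
    [0.06, 0, -0.05, 0],
    [0.12, 0, -0.1, 0],
    [0.18, 0, -0.1, 0],
    [0.24, 0, -0.1, 0],
    [0.3, 0, -0.1, 0],
  ],
)

```text
time_s: 1.98
eef_pos: [857.2, -407.9, 162.7]
orientation: [0.974, 0.22, 0.039, 0.035]
contact_force: [0.1, 0.4, 0.7]
gripper_width: -0.1
gripper_force: 0.0
```

Run:
```python
from h import *
s=arm.get_state();print(s["time_s"],s["qpos"].round(3),s["eef_pos"].round(1),s["orientation"].round(4))
```

```text
1.975 [-0.564  1.112  0.187  0.007  1.738  0.564] [ 857.2 -407.9  162.7] [0.9741 0.2201 0.0394 0.0346]
```

Call:
move_arm(
  steps=[
    [-0.05, -0.03, 0.05, 0],
    [-0.1, -0.06, 0.1, 0],
    [-0.1, -0.06, 0.1, 0],
  ],
)

```text
time_s: 2.35
eef_pos: [755.0, -470.9, 268.2]
orientation: [0.974, 0.219, 0.041, 0.037]
contact_force: [0.2, 1.1, 0.3]
gripper_width: -0.2
gripper_force: 0.0
```

Run:
```python
from h import *
s=arm.get_state();print(s["time_s"],s["qpos"].round(3),s["eef_pos"].round(1),s["orientation"].round(4))
```

```text
2.35 [-0.69   0.899  0.377  0.019  1.756  0.443] [ 755.  -470.9  268.2] [0.9742 0.2189 0.0408 0.0374]
```

Commanded poses follow what was reached, so tilt gained at the reach limit persists. First I'll turn the tool so its closing axis lies across the arm plane, then push out in short calls to gather tilt.

Call:
move_arm(
  steps=[
    [0, 0, 0, -0.18],
    [0, 0, 0, -0.36],
    [0, 0, 0, -0.54],
    [0, 0, 0, -0.72],
    [0, 0, 0, -0.9],
    [0, 0, 0, -1.07],
    [0.05, -0.03, 0, -1.07],
    [0.1, -0.06, 0, -1.07],
  ],
)

```text
time_s: 3.35
eef_pos: [784.9, -485.8, 231.9]
orientation: [0.95, -0.305, 0.04, 0.054]
contact_force: [0.1, 0.5, 0.0]
gripper_width: -0.1
gripper_force: 0.0
```

```bash
cat > st.py <<'E'
from h import *
from scipy.spatial.transform import Rotation as R
s=arm.get_state();M=R.from_quat(s["orientation"]).as_matrix()
d=np.degrees
print(s["time_s"],s["qpos"].round(3),s["eef_pos"].round(1),"tilt %.1f az %.1f | y az %.1f elev %.1f | tcp az %.1f"%(d(np.arccos(-M[2,2])),d(np.arctan2(M[1,2],M[0,2])),d(np.arctan2(M[1,1],M[0,1])),d(np.arcsin(M[2,1])),d(np.arctan2(s["eef_pos"][1],s["eef_pos"][0]))),"F",s["contact_force"].round(1),"grip",round(s["gripper_width"],1),round(s["gripper_force"],1))
E
python3 st.py
```

```text
3.35 [-0.646  1.035  0.189 -0.077  1.807  1.525] [ 784.9 -485.8  231.9] tilt 7.6 az -71.4 | y az -125.9 elev 4.5 | tcp az -31.8 F [0.1 0.5 0. ] grip -0.1 0.0
```

Call:
move_arm(
  steps=[
    [0.3, -0.19, 0.0, 0],
    [0.3, -0.19, 0.0, 0],
    [0.3, -0.19, 0.0, 0],
  ],
)

```text
time_s: 3.72
eef_pos: [814.1, -510.9, 187.3]
orientation: [0.948, -0.304, 0.067, 0.061]
contact_force: [-0.3, 0.3, 0.9]
gripper_width: 0.1
gripper_force: 0.0
```

```bash
python3 st.py
```

```text
3.725 [-0.65   1.088  0.188 -0.07   1.698  1.526] [ 814.1 -510.9  187.3] tilt 10.4 az -59.9 | y az -125.9 elev 4.3 | tcp az -32.1 F [-0.3  0.3  0.9] grip 0.1 0.0
```

Call:
move_arm(
  steps=[
    [0.3, -0.19, 0.12, 0],
    [0.3, -0.19, 0.12, 0],
  ],
)

```text
time_s: 3.98
eef_pos: [828.3, -523.7, 193.2]
orientation: [0.946, -0.302, 0.094, 0.067]
contact_force: [0.1, 0.0, 0.7]
gripper_width: -0.0
gripper_force: 0.0
```

Call:
move_arm(
  steps=[
    [0.3, -0.19, 0.12, 0],
    [0.3, -0.19, 0.12, 0],
  ],
)

```text
time_s: 4.22
eef_pos: [842.8, -536.2, 199.4]
orientation: [0.943, -0.3, 0.121, 0.074]
contact_force: [-0.2, 0.2, 0.1]
gripper_width: 0.3
gripper_force: 0.0
```

Call:
move_arm(
  steps=[
    [0.3, -0.19, 0.12, 0],
    [0.3, -0.19, 0.12, 0],
  ],
)

```text
time_s: 4.47
eef_pos: [857.4, -548.4, 204.1]
orientation: [0.94, -0.298, 0.147, 0.081]
contact_force: [-0.4, 0.7, 0.3]
gripper_width: 0.3
gripper_force: 0.0
```

```bash
python3 st.py
```

```text
4.475 [-0.661  1.085  0.188 -0.049  1.535  1.517] [ 857.4 -548.4  204.1] tilt 19.3 az -46.4 | y az -125.8 elev 3.7 | tcp az -32.6 F [-0.4  0.7  0.3] grip 0.3 0.0
```

Call:
move_arm(
  steps=[
    [0.3, -0.19, 0.12, 0],
    [0.3, -0.19, 0.12, 0],
  ],
)

```text
time_s: 4.72
eef_pos: [872.1, -560.3, 209.2]
orientation: [0.936, -0.295, 0.173, 0.087]
contact_force: [-0.3, -0.0, 0.5]
gripper_width: -0.1
gripper_force: 0.0
```

Call:
move_arm(
  steps=[
    [0.3, -0.19, 0.12, 0],
    [0.3, -0.19, 0.12, 0],
  ],
)

```text
time_s: 4.97
eef_pos: [886.9, -571.9, 214.7]
orientation: [0.931, -0.292, 0.199, 0.094]
contact_force: [-0.1, 0.2, 0.5]
gripper_width: -0.0
gripper_force: 0.0
```

Call:
move_arm(
  steps=[
    [0.3, -0.19, 0.12, 0],
    [0.3, -0.19, 0.12, 0],
  ],
)

```text
time_s: 5.22
eef_pos: [901.4, -583.1, 220.6]
orientation: [0.925, -0.289, 0.225, 0.101]
contact_force: [0.2, -0.3, -0.5]
gripper_width: 0.0
gripper_force: 0.0
```

Call:
move_arm(
  steps=[
    [0.3, -0.19, 0.12, 0],
    [0.3, -0.19, 0.12, 0],
  ],
)

```text
time_s: 5.48
eef_pos: [915.7, -594.0, 226.8]
orientation: [0.919, -0.286, 0.25, 0.107]
contact_force: [-0.7, -0.8, 0.0]
gripper_width: 0.1
gripper_force: 0.0
```

Call:
move_arm(
  steps=[
    [0.3, -0.19, 0.12, 0],
    [0.3, -0.19, 0.12, 0],
  ],
)

```text
time_s: 5.72
eef_pos: [929.6, -604.2, 233.4]
orientation: [0.912, -0.283, 0.275, 0.114]
contact_force: [-0.2, -0.2, -0.2]
gripper_width: -0.1
gripper_force: 0.0
```

```bash
python3 st.py
```

```text
5.725 [-0.673  1.1    0.188 -0.012  1.248  1.5  ] [ 929.6 -604.2  233.4] tilt 34.7 az -39.7 | y az -125.4 elev 3.0 | tcp az -33.0 F [-0.2 -0.2 -0.2] grip -0.1 0.0
```

Call:
move_arm(
  steps=[
    [-0.03, 0.05, 0.02, 0.18],
    [-0.06, 0.1, 0.04, 0.36],
    [-0.09, 0.15, 0.06, 0.54],
    [-0.12, 0.2, 0.08, 0.72],
    [-0.15, 0.25, 0.09, 0.9],
    [-0.18, 0.3, 0.09, 1.08],
    [-0.21, 0.35, 0.09, 1.26],
    [-0.24, 0.4, 0.09, 1.44],
    [-0.27, 0.45, 0.09, 1.62],
    [-0.3, 0.5, 0.09, 1.8],
  ],
)

```text
time_s: 6.98
eef_pos: [628.1, -103.0, 324.4]
orientation: [0.787, 0.541, 0.26, -0.146]
contact_force: [0.2, 0.4, 0.5]
gripper_width: -0.1
gripper_force: 0.0
```

```bash
python3 st.py
```

```text
6.975 [-0.668  0.349  1.335  0.591  1.596 -0.328] [ 628.1 -103.   324.4] tilt 34.7 az 63.8 | y az -21.9 elev 2.9 | tcp az -9.3 F [0.2 0.4 0.5] grip -0.1 0.0
```

Call:
move_arm(
  steps=[
    [-0.015, 0.04, -0.02, 0.18],
    [-0.03, 0.08, -0.04, 0.35],
    [-0.045, 0.12, -0.06, 0.37],
    [-0.05, 0.15, -0.08, 0.37],
    [-0.05, 0.15, -0.08, 0.37],
  ],
)

```text
time_s: 7.6
eef_pos: [577.9, 48.2, 243.1]
orientation: [0.675, 0.675, 0.228, -0.193]
contact_force: [0.5, -0.5, 0.8]
gripper_width: 0.5
gripper_force: 0.0
```

```bash
python3 st.py
python3 - <<'E'
from h import *
import json
s=arm.get_state();a=optics.camera("wrist");b=optics.camera("scene")
cv2.imwrite("pics/w1.png",a[:,:,::-1]);cv2.imwrite("pics/s1.png",b[:,:,::-1])
json.dump({k:np.array(s[k]).tolist() for k in("eef_pos","orientation")},open("w1.json","w"))
W=cv2.resize(a[:,:,::-1],(640,400));S=cv2.resize(b[80:240,240:470,::-1],(288,200))
o=np.zeros((600,640,3),np.uint8);o[:400]=W;o[400:,:288]=S
cv2.imwrite("pics/w1v.png",o)
E
```

```text
7.6 [-0.458  0.352  1.534  0.561  1.514 -0.566] [577.9  48.2 243.1] tilt 34.8 az 85.2 | y az -0.9 elev 2.8 | tcp az 4.8 F [ 0.5 -0.5  0.8] grip 0.5 0.0
```

View pics/w1v.png

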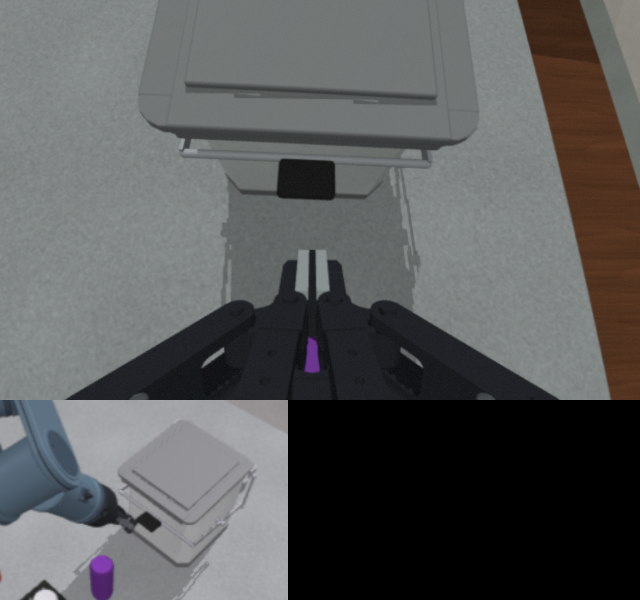

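The wrist view shows the pad's outer edge from (277,197) to (335,199) and its inner edge from (279,160) to (335,162). The lid's front edge is about row 142, and the shut fingertips are at (312,250).

Run:
```python
from h import *
import json
s={k:np.array(v) for k,v in json.load(open("w1.json")).items()}
for p,z in(((277,195),152),((335,197),152),((279,160),146),((335,162),146),((142,122),232),((478,140),232),((185,157),150),((428,165),150)): print(p,at_z("wrist",p,z,s))
```

```text
(277, 195) [553.6 112.3 152. ]
(335, 197) [601.8 110.5 152. ]
(279, 160) [554.5 146.1 146. ]
(335, 162) [603.7 144.4 146. ]
(142, 122) [476.8 134.1 232. ]
(478, 140) [682.7 124.  232. ]
(185, 157) [474.6 146.9 150. ]
(428, 165) [685.6 140.4 150. ]
```

Call:
move_arm(
  steps=[
    [0, 0.03, -0.03, 0],
    [0, 0.06, -0.05, 0],
    [0, 0.081, -0.07, 0],
    [0, 0.081, -0.085, 0],
    [0, 0.081, -0.09, 0],
    [0, 0.081, -0.096, 0],
    [0, 0.081, -0.102, 0],
    [0, 0.081, -0.108, 0],
  ],
)

```text
time_s: 8.7
eef_pos: [581.3, 124.5, 137.2]
orientation: [0.676, 0.674, 0.23, -0.189]
contact_force: [-1.0, -2.7, 5.2]
gripper_width: 0.3
gripper_force: 2.5
```

Call:
move_arm(
  steps=[
    [0, 0, -0.006, 0],
    [0, 0, -0.012, 0],
    [0, 0, -0.018, 0],
    [0, 0, -0.023, 0],
    [0, 0, -0.027, 0],
    [0, 0, -0.027, 0],
  ],
)

```text
time_s: 9.45
eef_pos: [579.3, 127.0, 108.2]
orientation: [0.676, 0.674, 0.229, -0.191]
contact_force: [0.3, -0.5, 0.1]
gripper_width: -0.1
gripper_force: 0.0
```

```bash
python3 st.py
python3 - <<'E'
from h import *
b=optics.camera("scene");a=optics.camera("wrist")
cv2.imwrite("pics/s2.png",np.hstack([cv2.resize(b[40:240,230:470,::-1],(480,400)),cv2.resize(a[:,:,::-1],(320,200))[[*range(200)]+[0]*200]]))
E
```

```text
9.45 [-0.328  0.475  1.719  0.639  1.191 -0.644] [579.3 127.  108.2] tilt 34.7 az 84.8 | y az -1.0 elev 2.9 | tcp az 12.4 F [ 0.3 -0.5  0.1] grip -0.1 0.0
```

View pics/s2.png

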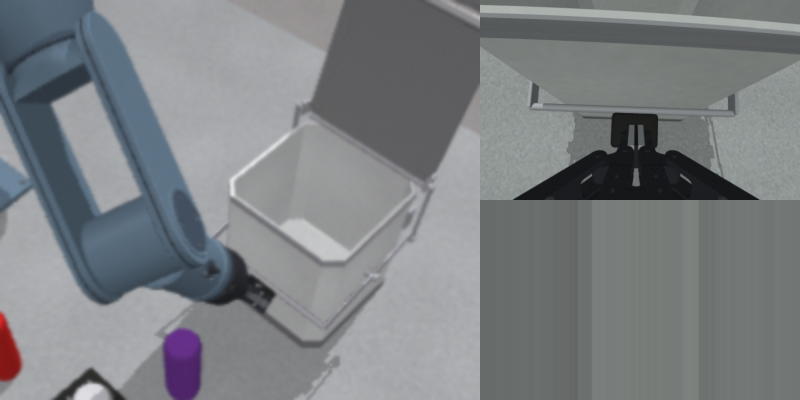

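The lid now stands open, leaning back, with no force on the tool. I'll back off and go to the can.

Call:
move_arm(
  steps=[
    [0, -0.03, 0.045, 0],
    [0, -0.065, 0.095, 0],
  ],
)

```text
time_s: 9.8
eef_pos: [579.1, 61.8, 204.4]
orientation: [0.675, 0.674, 0.229, -0.192]
contact_force: [1.4, -0.8, 0.0]
gripper_width: 0.2
gripper_force: 0.0
```

Call:
move_arm(
  steps=[
    [-0.01, -0.055, 0.005, 0],
    [-0.02, -0.11, 0, 0],
    [-0.03, -0.165, -0.005, 0],
    [-0.037, -0.22, -0.01, 0],
    [-0.037, -0.265, -0.015, 0],
    [-0.037, -0.265, -0.015, 0],
  ],
  grip=0.085,
)

```text
time_s: 10.55
eef_pos: [542.7, -206.9, 187.9]
orientation: [0.677, 0.673, 0.229, -0.19]
contact_force: [-0.5, 0.0, 0.4]
gripper_width: 85.1
gripper_force: 0.0
```

```bash
python3 st.py
python3 - <<'E'
from h import *
import json
s=arm.get_state();a=optics.camera("wrist")
json.dump({k:np.array(s[k]).tolist() for k in("eef_pos","orientation")},open("w2.json","w"))
cv2.imwrite("pics/w2.png",a[:,:,::-1])
E
```

```text
10.55 [-0.83   0.538  1.38   0.438  1.649 -0.884] [ 542.7 -206.9  187.9] tilt 34.7 az 84.5 | y az -1.3 elev 2.9 | tcp az -20.9 F [-0.5  0.   0.4] grip 85.1 0.0
```

View pics/w2.png

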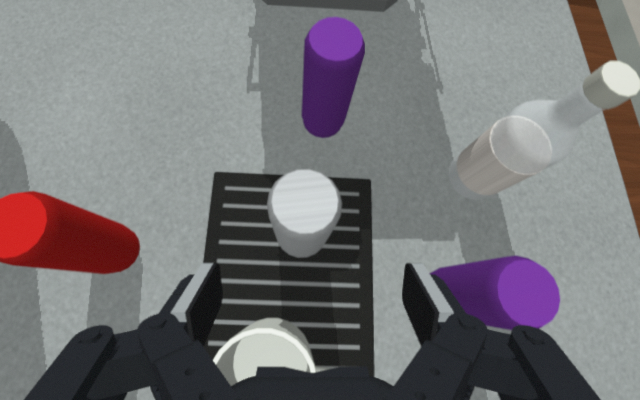

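The can's top centre is at about (304,202), between the open fingers. The mug is below the palm and clear.

Run:
```python
from h import *
import json
s={k:np.array(v) for k,v in json.load(open("w2.json")).items()}
c=at_z("wrist",(304,202),143,s);print(c)
from scipy.spatial.transform import Rotation as R
z=R.from_quat(s["orientation"]).as_matrix()[:,2]
t=np.array([c[0],c[1],118])+25*z;print(z,t,t-s["eef_pos"])
```

```text
[ 540.  -161.8  143. ]
[ 0.05499837  0.56629617 -0.82236478] [ 541.37495914 -147.64259568   97.44088061] [ -1.33632924  59.28399613 -90.47156708]
```

Call:
move_arm(
  steps=[
    [0, 0.02, -0.03, 0],
    [-0.001, 0.035, -0.055, 0],
    [-0.001, 0.05, -0.075, 0],
    [-0.001, 0.06, -0.09, 0],
    [-0.001, 0.06, -0.09, 0],
  ],
)

```text
time_s: 11.22
eef_pos: [541.4, -141.5, 98.4]
orientation: [0.675, 0.674, 0.229, -0.192]
contact_force: [1.4, -0.2, 0.1]
gripper_width: 85.1
gripper_force: 0.0
```

Call:
move_arm(
  steps=[
    [0, 0, 0, 0],
    [0, 0, 0, 0],
    [0, 0, 0, 0],
    [0, 0, 0, 0],
    [0, 0, 0.01, 0],
    [0, 0, 0.04, 0],
  ],
  grip=0.045,
)

```text
time_s: 11.98
eef_pos: [541.3, -143.4, 138.7]
orientation: [0.676, 0.673, 0.229, -0.192]
contact_force: [0.7, -0.2, -0.8]
gripper_width: 51.9
gripper_force: 62.1
```

```bash
python3 st.py
python3 - <<'E'
from h import *
b=optics.camera("scene");a=optics.camera("wrist")
cv2.imwrite("pics/s3.png",np.vstack([cv2.resize(b[60:340,150:470,::-1],(480,400)),cv2.resize(a[:,:,::-1],(320,200))[:,[*range(320)]+[0]*160]]))
E
```

```text
11.975 [-0.76   0.528  1.533  0.465  1.496 -0.891] [ 541.3 -143.4  138.7] tilt 34.8 az 84.8 | y az -1.1 elev 2.8 | tcp az -14.8 F [ 0.7 -0.2 -0.8] grip 51.9 62.1
```

View pics/s3.png

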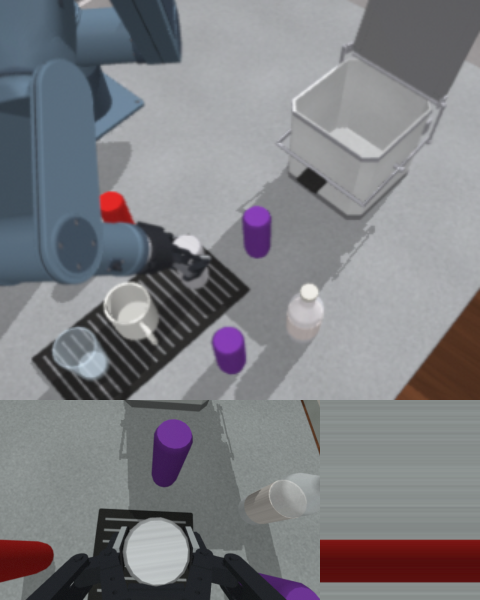

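Call:
move_arm(
  steps=[
    [0, 0.03, 0.05, 0],
    [0, 0.06, 0.1, 0],
    [0.005, 0.095, 0.145, 0],
    [0.01, 0.13, 0.19, 0],
    [0.015, 0.185, 0.21, 0],
    [0.02, 0.24, 0.215, 0],
    [0.03, 0.295, 0.215, 0],
    [0.037, 0.35, 0.215, 0],
    [0.043, 0.4, 0.215, 0],
    [0.043, 0.41, 0.215, 0],
  ],
)

```text
time_s: 13.32
eef_pos: [584.0, 269.6, 353.7]
orientation: [0.674, 0.675, 0.229, -0.191]
contact_force: [-0.2, -0.3, -0.3]
gripper_width: 52.4
gripper_force: 62.3
```

Call:
move_arm(
  steps=[
    [0, 0, -0.03, 0],
    [0, 0, -0.07, 0],
    [0, 0, -0.11, 0],
    [0, 0, -0.145, 0],
    [0, 0, -0.155, 0],
    [0, 0, -0.155, 0],
  ],
)

```text
time_s: 14.08
eef_pos: [585.1, 266.1, 198.9]
orientation: [0.676, 0.674, 0.229, -0.191]
contact_force: [0.8, 0.3, -0.5]
gripper_width: 52.0
gripper_force: 62.3
```

```bash
python3 st.py
python3 - <<'E'
from h import *
b=optics.camera("scene");a=optics.camera("wrist")
cv2.imwrite("pics/s4.png",np.hstack([cv2.resize(b[30:230,230:470,::-1],(480,400)),cv2.resize(a[:,:,::-1],(320,200))[[*range(200)]+[0]*200]]))
E
```

```text
14.075 [-0.081  0.374  1.618  0.651  1.221 -0.33 ] [585.1 266.1 198.9] tilt 34.7 az 84.7 | y az -1.1 elev 2.9 | tcp az 24.5 F [ 0.8  0.3 -0.5] grip 52.0 62.3
```

View pics/s4.png

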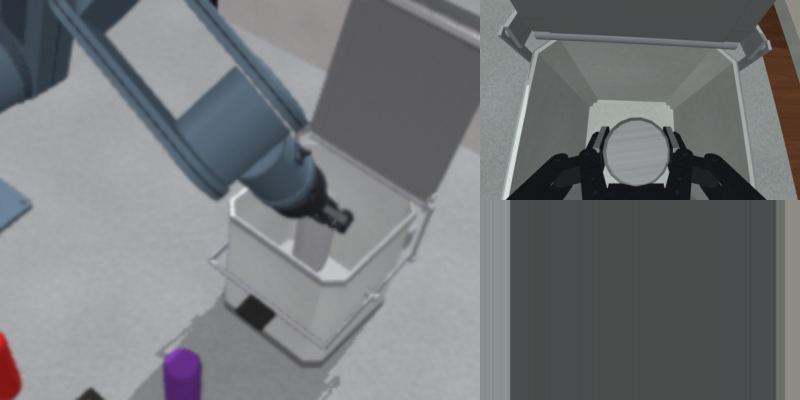

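The can hangs inside the mouth, below the rim, and the lid is still open. Releasing it now, then backing out.

Call:
move_arm(
  steps=[
    [0, 0, 0, 0],
    [0, 0, 0, 0],
    [0, 0, 0, 0],
    [0, 0, 0, 0],
    [0, -0.02, 0.03, 0],
    [0, -0.05, 0.075, 0],
    [0, -0.085, 0.12, 0],
    [0, -0.125, 0.155, 0],
    [-0.003, -0.18, 0.155, 0],
    [-0.006, -0.207, 0.1, 0],
  ],
  grip=0.085,
)

```text
time_s: 15.42
eef_pos: [581.5, 56.3, 302.4]
orientation: [0.676, 0.675, 0.232, -0.185]
contact_force: [0.9, 0.1, -0.0]
gripper_width: 84.7
gripper_force: 0.0
```

Call:
move_arm(
  steps=[
    [0, -0.005, -0.05, 0],
    [0, -0.005, -0.1, 0],
    [0, 0.005, -0.12, 0],
    [0, 0.01, -0.12, 0],
    [0, 0.01, -0.12, 0],
  ],
  grip=0.064,
)

```text
time_s: 16.05
eef_pos: [579.5, 69.8, 179.9]
orientation: [0.675, 0.675, 0.23, -0.19]
contact_force: [0.1, -0.5, -0.2]
gripper_width: 63.6
gripper_force: 0.0
```

```bash
python3 st.py
python3 - <<'E'
from h import *
import json
s=arm.get_state();b=optics.camera("scene");a=optics.camera("wrist")
json.dump({k:np.array(s[k]).tolist() for k in("eef_pos","orientation")},open("w5.json","w"))
cv2.imwrite("pics/s5.png",np.vstack([a[:,:,::-1],cv2.resize(b[80:240,240:470,::-1],(288,200))[:,[*range(288)]+[0]*352]]))
E
```

```text
16.05 [-0.423  0.402  1.626  0.582  1.371 -0.617] [579.5  69.8 179.9] tilt 34.7 az 84.6 | y az -1.0 elev 3.0 | tcp az 6.9 F [ 0.1 -0.5 -0.2] grip 63.6 0.0
```

View pics/s5.png

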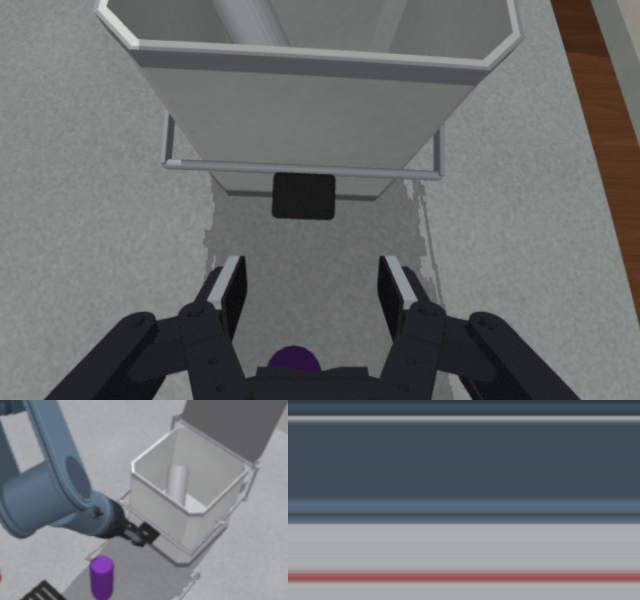

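The can is in the bin with the lid still open. The pad spans (272,218) to (335,175), between the two open fingers.

Run:
```python
from h import *
import json
s={k:np.array(v) for k,v in json.load(open("w5.json")).items()}
for p,z in(((272,216),100),((334,218),100),((275,174),105),((335,176),105),((304,170),108)): print(p,at_z("wrist",p,z,s))
```

```text
(272, 216) [552.8 113.4 100. ]
(334, 218) [601.1 111.6 100. ]
(275, 174) [555.  146.2 105. ]
(335, 176) [602.6 144.6 105. ]
(304, 170) [577.8 148.5 108. ]
```

Call:
move_arm(
  steps=[
    [-0.001, 0.02, -0.03, 0],
    [-0.001, 0.035, -0.055, 0],
    [-0.001, 0.047, -0.078, 0],
    [-0.001, 0.055, -0.09, 0],
    [-0.001, 0.055, -0.095, 0],
    [-0.001, 0.055, -0.095, 0],
  ],
)

```text
time_s: 16.9
eef_pos: [578.4, 124.2, 84.3]
orientation: [0.676, 0.674, 0.23, -0.19]
contact_force: [-0.2, -1.1, -0.6]
gripper_width: 64.1
gripper_force: 0.0
```

Call:
move_arm(
  steps=[
    [0, 0, 0, 0],
    [0, 0, 0, 0],
    [0, 0, 0, 0],
    [0, 0, 0, 0],
  ],
  grip=0.045,
)

```text
time_s: 17.4
eef_pos: [578.8, 123.7, 85.1]
orientation: [0.676, 0.674, 0.23, -0.19]
contact_force: [-1.2, -3.7, 5.8]
gripper_width: 48.6
gripper_force: 61.5
```

```bash
python3 st.py
python3 - <<'E'
from h import *
b=optics.camera("scene");a=optics.camera("wrist")
cv2.imwrite("pics/s6.png",np.vstack([a[:,:,::-1],cv2.resize(b[80:240,240:470,::-1],(288,200))[:,[*range(288)]+[0]*352]]))
E
```

```text
17.4 [-0.334  0.505  1.741  0.652  1.149 -0.683] [578.8 123.7  85.1] tilt 34.7 az 84.4 | y az -1.1 elev 3.1 | tcp az 12.1 F [-1.2 -3.7  5.8] grip 48.6 61.5
```

View pics/s6.png

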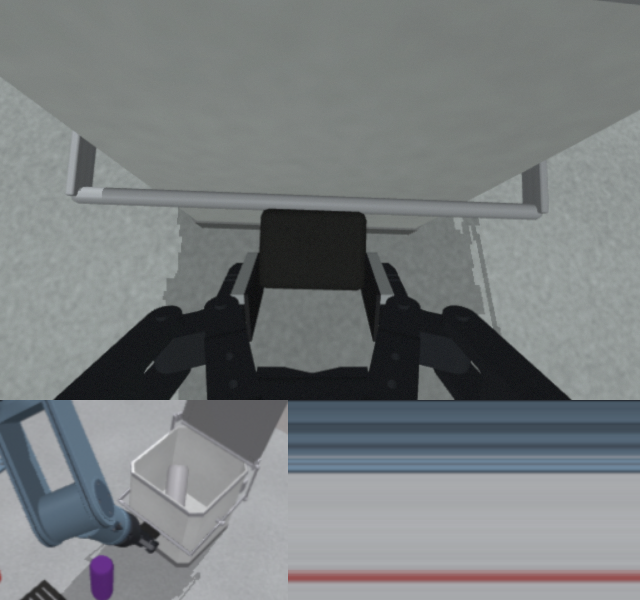

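The pad is pinched between the fingers. I've viewed 11 pictures, one over the limit, so I'll look at no more and go by the numbers. Easing the lever up along its arc.

Call:
move_arm(
  steps=[
    [0, 0, 0.003, 0],
    [0, -0.001, 0.006, 0],
    [0, -0.001, 0.009, 0],
    [0, -0.0015, 0.012, 0],
    [0, -0.002, 0.015, 0],
    [0, -0.002, 0.018, 0],
    [0, -0.002, 0.021, 0],
    [0, -0.002, 0.024, 0],
    [0, -0.002, 0.027, 0],
    [0, -0.002, 0.03, 0],
  ],
)

```text
time_s: 18.75
eef_pos: [578.5, 123.4, 114.9]
orientation: [0.676, 0.674, 0.23, -0.191]
contact_force: [5.1, 3.9, 1.1]
gripper_width: 48.6
gripper_force: 63.8
```

```bash
python3 st.py
```

```text
18.75 [-0.336  0.465  1.717  0.636  1.203 -0.643] [578.5 123.4 114.9] tilt 34.8 az 84.6 | y az -1.1 elev 3.0 | tcp az 12.0 F [5.1 3.9 1.1] grip 48.6 63.8
```

Call:
move_arm(
  steps=[
    [0, 0, 0.002, 0],
    [0, 0, 0.004, 0],
    [0, 0, 0.006, 0],
    [0, 0.0005, 0.008, 0],
    [0, 0.0005, 0.01, 0],
    [0, 0.001, 0.012, 0],
    [0, 0.001, 0.0135, 0],
    [0, 0.001, 0.015, 0],
  ],
)

```text
time_s: 19.75
eef_pos: [578.5, 125.4, 130.3]
orientation: [0.675, 0.674, 0.231, -0.191]
contact_force: [6.3, 6.8, 1.8]
gripper_width: 48.2
gripper_force: 63.3
```

```bash
python3 st.py
python3 - <<'E'
from h import *
b=optics.camera("scene");cv2.imwrite("pics/s7.png",b[:,:,::-1])
# lid shape vs. start: difference to the first picture over the shut lid's outline region
a=cv2.imread("pics/s0.png")[:,:,::-1].astype(int)
P=proj("scene",[[477,134,236],[683,124,236],[690,350,236],[485,358,236]]);print(P.tolist())
m=np.zeros((400,640),np.uint8);cv2.fillPoly(m,[P.astype(np.int32)],1)
print("mean diff in lid area",np.abs(a-b)[m>0].mean(),"above bin",np.abs(a-b)[40:95,360:440].mean())
E
```

```text
19.75 [-0.333  0.445  1.705  0.632  1.229 -0.621] [578.5 125.4 130.3] tilt 34.9 az 84.6 | y az -1.1 elev 3.0 | tcp az 12.2 F [6.3 6.8 1.8] grip 48.2 63.3
[[332.5, 135.5], [392.2, 179.1], [442.5, 130.0], [384.2, 94.0]]
mean diff in lid area 13.346095158829241 above bin 5.875909090909091
```

Call:
move_arm(
  steps=[
    [0, 0, 0.001, 0],
    [0, 0, 0.002, 0],
    [0, 0.0005, 0.003, 0],
    [0, 0.0005, 0.004, 0],
    [0, 0.0005, 0.004, 0],
  ],
)

```text
time_s: 20.42
eef_pos: [578.5, 126.2, 134.5]
orientation: [0.675, 0.674, 0.231, -0.191]
contact_force: [6.2, 5.8, 1.6]
gripper_width: 48.6
gripper_force: 63.2
```

```bash
cat > lid.py <<'E'
from h import *
b=optics.camera("scene").astype(int)
a=cv2.imread("pics/s0.png")[:,:,::-1].astype(int)
P=proj("scene",[[477,134,236],[683,124,236],[690,350,236],[485,358,236]])
m=np.zeros((400,640),np.uint8);cv2.fillPoly(m,[P.astype(np.int32)],1)
print("diff lid",np.abs(a-b)[m>0].mean())
# align the front-corner patch of the lid with the first picture
t=a[150:195,370:420].astype(np.uint8);r=cv2.matchTemplate(b.astype(np.uint8)[135:210,355:435],t,cv2.TM_CCOEFF_NORMED)
_,v,_,l=cv2.minMaxLoc(r);print("corner shift px",l[0]-15,l[1]-15,"score",round(v,3))
E
python3 st.py;python3 lid.py
```

```text
20.425 [-0.332  0.439  1.701  0.63   1.236 -0.615] [578.5 126.2 134.5] tilt 34.9 az 84.6 | y az -1.1 elev 3.0 | tcp az 12.3 F [6.2 5.8 1.6] grip 48.6 63.2
diff lid 11.576432237480926
corner shift px 2 -3 score 0.77
```

Call:
move_arm(
  steps=[
    [0, 0, 0.0005, 0],
    [0, 0, 0.001, 0],
    [0, 0.0005, 0.0015, 0],
    [0, 0.0005, 0.002, 0],
    [0, 0.0005, 0.002, 0],
  ],
)

```text
time_s: 21.1
eef_pos: [578.5, 126.6, 136.5]
orientation: [0.675, 0.674, 0.231, -0.191]
contact_force: [7.0, 4.4, 1.9]
gripper_width: 48.1
gripper_force: 63.1
```

```bash
python3 st.py;python3 lid.py
```

```text
21.1 [-0.332  0.437  1.7    0.63   1.239 -0.612] [578.5 126.6 136.5] tilt 34.9 az 84.6 | y az -1.1 elev 3.0 | tcp az 12.3 F [7.  4.4 1.9] grip 48.1 63.1
diff lid 5.8856984325149115
corner shift px 0 0 score 0.971
```

Call:
move_arm(
  steps=[
    [0, 0, 0.0005, 0],
    [0, 0, 0.001, 0],
    [0, 0, 0.0015, 0],
    [0, 0, 0.0015, 0],
  ],
)

```text
time_s: 21.65
eef_pos: [578.5, 126.6, 136.7]
orientation: [0.676, 0.674, 0.231, -0.191]
contact_force: [9.2, 6.8, -6.2]
gripper_width: 48.0
gripper_force: 63.7
```

```bash
python3 st.py;python3 lid.py
```

```text
21.65 [-0.331  0.436  1.699  0.629  1.239 -0.61 ] [578.5 126.6 136.7] tilt 34.9 az 84.6 | y az -1.1 elev 3.0 | tcp az 12.3 F [ 9.2  6.8 -6.2] grip 48.0 63.7
diff lid 5.39658759883479
corner shift px 0 0 score 0.999
```

The lid is seated: the force has reversed to 6 N downwards and the view matches the first picture. Releasing and withdrawing.

Call:
move_arm(
  steps=[
    [0, 0, 0, 0],
    [0, 0, 0, 0],
    [0, 0, 0, 0],
    [0, -0.015, 0.015, 0],
    [0, -0.035, 0.04, 0],
    [0, -0.06, 0.075, 0],
    [0, -0.09, 0.12, 0],
    [0, -0.1, 0.15, 0],
    [0, -0.1, 0.15, 0],
    [0, -0.1, 0.15, 0],
  ],
  grip=0.066,
)

```text
time_s: 22.95
eef_pos: [577.2, 25.0, 285.5]
orientation: [0.676, 0.674, 0.229, -0.191]
contact_force: [0.4, -0.6, -0.6]
gripper_width: 66.0
gripper_force: 0.0
```

```bash
python3 st.py;python3 lid.py; python3 -c "
from station import order
print(order.job_done())"
```

```text
22.95 [-0.495  0.329  1.46   0.552  1.612 -0.543] [577.2  25.  285.5] tilt 34.7 az 84.8 | y az -1.1 elev 2.9 | tcp az 2.5 F [ 0.4 -0.6 -0.6] grip 66.0 0.0
diff lid 4.045637397697323
corner shift px 0 0 score 0.999
the job is handed in; nothing more can be done
None
```

The job is handed in at about 23 s, with no verdict shown: the lid was opened by its lever, the can dropped in and the lid eased shut without a bang; I viewed 11 pictures (limit 10) and got the tool's lean by pushing the arm past its reach, as moves offer no tilt.

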